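Sort the toy cartons by weight

ROBOT

A 7-joint arm with a two-finger parallel gripper is mounted at the origin on the work surface. World frame = base frame: x ahead of the robot, y to its left, z up, the work surface at z = 0. Lengths are in mm, angles in rad, forces in N, time in s.
With the tool pointing down it reaches from about 350 to 900 mm from the base axis. Payload 19.9 kg.
Tool frame: the origin (TCP) lies where the fingers leave the gripper's body, on its centre line; the fingertips stand 73 mm ahead of it and the grasp point (between the pads) lies 54 mm ahead of it; z points along the fingers, y is the line along which they close (so a half turn about z gives the same grasp; the last joint's range is limited). The gripper opens to 85 mm and grips with 20 to 120 N. Pads are 22 mm wide; open, the fingers measure 114 mm over their backs; the gripper's body (76 mm by 85 mm) begins 54 mm behind the grasp point. The pads swing forward as they close: fully open they stand 13 mm farther back than shut.
Start: joints at [1.119, 0.417, -0.01, 1.614, 0.005, 1.111, -0.053], TCP at [249.587, -572.988, 303.86] pointing down, gripper open.
Joint ranges: [-2.81, 2.81], [-0.39, 2.02], [-1.27, 1.25], [0.06, 2.57], [-1.19, 4.33], [0.19, 2], [-2.82, 2.82]. Speed limits (rad/s): [1.89, 1.89, 2.39, 2.39, 3.01, 3.01, 3.01].

INTERFACE

Orientations are given as a rotation vector (axis times angle).
In Python, from rig import env, read_camera, ticket gives the robot as it stands.
- The arm moves only by the tool apply_moves, never from a script. Its argument "moves" is a list of rows, each a list of 7 numbers: the shift along the tool's x, y, z in units of 40 mm (1.0 is 40 mm), then the turn, a rotation vector about the tool's x, y, z in rad, then the opening, from 0 (shut) to 1 (fully open). A call has 1 to 12 rows; each row is the pose to reach, as a shift and turn from the pose commanded when the call began, along the tool's axes at that moment; what a row does not reach only later rows make up. A row lasts 1/12 s, in which the tool goes at most 41.7 mm and 7.16 degrees, less where a joint would pass 70% of its speed; a pose out of reach is approached as far as the arm can. A call with a gripper value outside its range is refused whole. The fingers move at their own pace and stop on an object; "force" is the grip in N (left out, the last holds). Time passes only in rows, so rows that repeat a pose let the fingers close. It gives the time, the measured TCP pose, the force, the opening and the grip force at its end, in the units of the state.
- env.read_state(): the state, without advancing time (a new reading comes with each control period).
- read_camera(name): name is "scene" or "side" or "wrist"; returns a dict with "frame" (384x512x3 uint8, red, green, blue), "range_z" (384x512 float32, mm along the optical axis (not along the pixel's ray), 0 where there is no reading), "K" (3x3 intrinsics, pixels), "camera_from_world" (4x4, takes a point from world to camera coordinates); the wrist camera has in their place "hand_eye" (4x4, takes a point from camera to tool coordinates, whose origin is the TCP and whose axes are the flange's). Camera axes: x right, y down, z forward; pixel columns grow to the right and rows downward; lengths in mm; the calibration is good to about 2 mm. A picture is of the moment at which its call begins: read the wrist's pose just before it.
- ticket.hand_in(): hands the job in; it is judged then, once.
The state is a dict: "time": time; "joint_pos": joint angles; "dq": joint speeds; "joint_efforts": joint torques, N m; "ee_pos": TCP position; "eef_rot": TCP orientation; "ft_force": force on the tool from outside, world axes, zero at the start; "ft_torque": the same for the moment, N m; "width": opening from 0.0 (shut) to 1.0 (fully open); "grip_force": force on a finger pad.
Only numpy, scipy, OpenCV 4.12 (cv2) and the standard library are available. Lean on these libraries where they do the work, as an engineer would, in place of code of your own. Each camera call takes 0.05 s, during which the arm holds its last target. There are 200 camera calls.

TASK

Three closed toy cartons look alike, but one is full, one is half full and one is nearly empty. Find out which is which by lifting them, then stand the full (heaviest) one in the empty red tray and the nearly empty (lightest) one in the empty yellow tray, and leave the half-full one standing where it was at the start (put it back there if you lifted it). Keep the cartons upright, set them down gently instead of dropping them, and do not disturb the other things on the table.

Things in the scene. Friction and masses are not known exactly. Their poses are not given: they have to be found in the camera images.
- carton_a: One of three closed white toy cartons with a yellow band, alike on the outside: 100 mm along its x, 60 mm along its y (grip it across these 60 mm), 80 mm high. Origin: centre of its underside, z up. What it holds is hidden, sits in its middle and differs from run to run: one carton weighs about 0.78 kg in all, one about 0.42 kg, one about 0.14 kg (each to about 10 %).
- carton_b: One of three closed white toy cartons with a yellow band, alike on the outside: 100 mm along its x, 60 mm along its y (grip it across these 60 mm), 80 mm high. Origin: centre of its underside, z up. What it holds is hidden, sits in its middle and differs from run to run: one carton weighs about 0.78 kg in all, one about 0.42 kg, one about 0.14 kg (each to about 10 %).
- carton_c: One of three closed white toy cartons with a yellow band, alike on the outside: 100 mm along its x, 60 mm along its y (grip it across these 60 mm), 80 mm high. Origin: centre of its underside, z up. What it holds is hidden, sits in its middle and differs from run to run: one carton weighs about 0.78 kg in all, one about 0.42 kg, one about 0.14 kg (each to about 10 %).
- red_tray: Red open tray fixed to the table, 180 x 180 mm outside, 50 mm high, walls and floor 5 mm thick (170 x 170 mm inside). Origin: centre of its underside; x and y along its sides, z up.
- yellow_tray: Yellow open tray fixed to the table, 180 x 180 mm outside, 50 mm high, walls and floor 5 mm thick (170 x 170 mm inside). Origin: centre of its underside; x and y along its sides, z up.
- tape_roll: Bystander: roll of parcel tape lying flat, 70 mm across, 45 mm high. Origin: centre of its underside.
- toy_boat: Bystander: white and red toy boat, about 125 x 50 mm, 64 mm high. Origin: centre of its underside.
- toy_house: Bystander: brick-red toy house with grey roof, about 90 x 90 mm, 95 mm high. Origin: centre of its underside.
- mug: Bystander: blue mug, 80 mm across plus handle, 90 mm high. Origin: centre of its underside.
- parts_jar: Bystander: clear jar with red cap, 70 mm across, 80 mm high. Origin: centre of its underside.
- toy_wagon: Bystander: green toy truck with yellow cab, 90 x 56 mm, 68 mm high. Origin: centre of its underside.
Mind the look-alikes: they are no part of the job. What is shaped like the carton_b but turquoise is not meant. What is shaped like the carton_a but purple is not meant.

How it is judged (in metres and radians):
At the end, for the whole second after the job is handed in: The carton over 0.6 kg stands on the red tray's floor, the one under 0.26 kg on the yellow tray's floor (undersides within 12 mm of the tray's), and the third within 30 mm of its start; all upright within 0.1 rad, released and at rest (((contact force between carton_a and red_tray above 5.8 N and z of carton_a in the frame of red_tray below 0.012 m and angle between carton_a's own z axis and vertical below 0.1 rad and linear speed of carton_a below 0.02 m/s) or (contact force between carton_b and red_tray above 5.8 N and z of carton_b in the frame of red_tray below 0.012 m and angle between carton_b's own z axis and vertical below 0.1 rad and linear speed of carton_b below 0.02 m/s) or (contact force between carton_c and red_tray above 5.8 N and z of carton_c in the frame of red_tray below 0.012 m and angle between carton_c's own z axis and vertical below 0.1 rad and linear speed of carton_c below 0.02 m/s)) and ((contact force between carton_a and yellow_tray between 0.6 and 2.6 N and z of carton_a in the frame of yellow_tray below 0.012 m and angle between carton_a's own z axis and vertical below 0.1 rad and linear speed of carton_a below 0.02 m/s) or (contact force between carton_b and yellow_tray between 0.6 and 2.6 N and z of carton_b in the frame of yellow_tray below 0.012 m and angle between carton_b's own z axis and vertical below 0.1 rad and linear speed of carton_b below 0.02 m/s) or (contact force between carton_c and yellow_tray between 0.6 and 2.6 N and z of carton_c in the frame of yellow_tray below 0.012 m and angle between carton_c's own z axis and vertical below 0.1 rad and linear speed of carton_c below 0.02 m/s)) and ((distance of carton_a from where it was at the start of the episode below 0.03 m and angle between carton_a's own z axis and vertical below 0.1 rad and linear speed of carton_a below 0.02 m/s) or (distance of carton_b from where it was at the start of the episode below 0.03 m and angle between carton_b's own z axis and vertical below 0.1 rad and linear speed of carton_b below 0.02 m/s) or (distance of carton_c from where it was at the start of the episode below 0.03 m and angle between carton_c's own z axis and vertical below 0.1 rad and linear speed of carton_c below 0.02 m/s))); the robot touches nothing.
It fails at once if a carton is slammed into a tray (impact over 70 N) (contact force between any of carton_a, carton_b, carton_c and red_tray above 70 N or contact force between any of carton_a, carton_b, carton_c and yellow_tray above 70 N).
It fails at once if a carton is let go and falls more than about 18 mm (over 0.6 m/s, untouched by the fingers) ((linear speed of carton_a above 0.6 m/s and contact force between carton_a and the fingers below 0.2 N) or (linear speed of carton_b above 0.6 m/s and contact force between carton_b and the fingers below 0.2 N) or (linear speed of carton_c above 0.6 m/s and contact force between carton_c and the fingers below 0.2 N)).
It fails at once if a carton is tipped by more than 0.5 rad (angle between any of carton_a, carton_b, carton_c's own z axis and vertical above 0.5 rad).
It fails at once if a bystander is moved by more than 30 mm (distance of any of tape_roll, toy_boat, toy_house, mug, parts_jar, toy_wagon from where it was at the start of the episode above 0.03 m).
It also fails if it takes over 70 s, if anything falls off the work surface, if the arm or the gripper's body presses on something with over 40 N, if the wrist force passes 120 N, or if a joint passes its speed limit or range.

## Working session

There is one attempt and no reset: what is moved stays moved. The work goes in short steps, Python scripts to look and compute and a tool call to move; the robot and the scene stay as the last step left them, time stands still between calls to the robot, and variables do not carry over. Pictures are saved under pics/ and viewed, at most 10 in all, crops included, and the job is handed in when it is done.

Besides the shell and the picture viewer there is one more tool, called after "Emit:" by a JSON object that holds its "method" and its "body", one argument or row to a line. apply_moves: Moves the arm, as the interface text tells. Its arguments: {"type":"object","properties":{"moves":{"type":"array","items":{"type":"array","items":{"type":"number"}}},"force":{"type":"number"}},"required":["moves"]}

```bash
mkdir -p pics; ls; python3 - <<'E'
from rig import env, read_camera
import cv2, numpy as np, pickle
s=env.read_state(); print(s)
d={}
for n in("scene","side","wrist"):
    c=read_camera(n); d[n]=c
    print(n,c["K"].tolist(),np.round(c.get("camera_from_world",c.get("hand_eye")),3).tolist())
pickle.dump(d,open("d0.pkl","wb"))
im=np.hstack([d["scene"]["frame"],d["side"]["frame"]])[...,::-1]
cv2.imwrite("pics/scene0.png",d["scene"]["frame"][...,::-1]);cv2.imwrite("pics/side0.png",d["side"]["frame"][...,::-1])
E
```

```text
pics
{'time': 0.0, 'joint_pos': array([ 1.11848906,  0.41798578, -0.01031391,  1.61418183,  0.00475737,
        1.11068526, -0.05300011]), 'dq': array([-1.26180136e-04,  4.26931366e-05, -1.25924855e-03, -7.00718549e-04,
       -1.88665060e-03, -2.08949643e-04,  1.24490228e-03]), 'joint_efforts': array([-1.20367993e-03, -8.64456296e+01,  6.78184256e-01, -4.34905565e+01,
        1.90058223e-02,  7.43854529e-03, -7.35161257e-05]), 'ee_pos': array([ 249.48098718, -572.76593916,  303.24958906]), 'eef_rot': array([-3.07438678e+00, -6.40593696e-01,  6.07515567e-04]), 'ft_force': array([ 0.25069944, -0.29034264, -0.75334111]), 'ft_torque': array([-0.02449882, -0.04108402, -0.00127971]), 'grip_force': 0.0, 'width': 1.0060136975021101}
scene [[385.14203967082267, 0.0, 252.17379821948535], [0.0, 385.14203967082267, 190.78005216013622], [0.0, 0.0, 1.0]] [[0.828, 0.56, -0.012, -399.441], [0.479, -0.72, -0.503, -246.313], [-0.29, 0.411, -0.864, 1213.309], [0.0, 0.0, 0.0, 1.0]]
side [[351.61962291033865, 0.0, 259.2400318560861], [0.0, 351.61962291033865, 190.37248776287663], [0.0, 0.0, 1.0]] [[-0.926, -0.376, -0.021, 449.181], [-0.175, 0.479, -0.86, 112.354], [0.333, -0.793, -0.509, 812.859], [0.0, 0.0, 0.0, 1.0]]
wrist [[311.29743512531365, 0.0, 259.05308346252565], [0.0, 311.29743512531365, 198.859398468866], [0.0, 0.0, 1.0]] [[0.002, -0.948, -0.317, 81.621], [1.0, 0.001, 0.001, 0.417], [-0.001, -0.317, 0.948, -69.917], [0.0, 0.0, 0.0, 1.0]]
```

View pics/scene0.png

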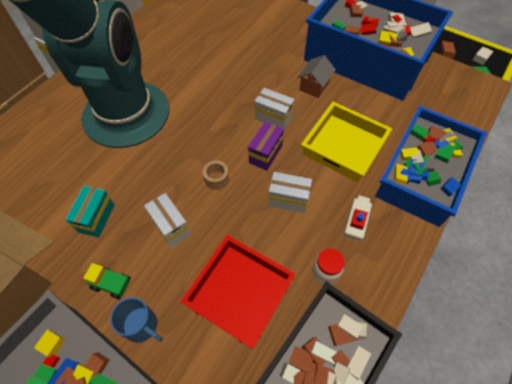

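View pics/side0.png

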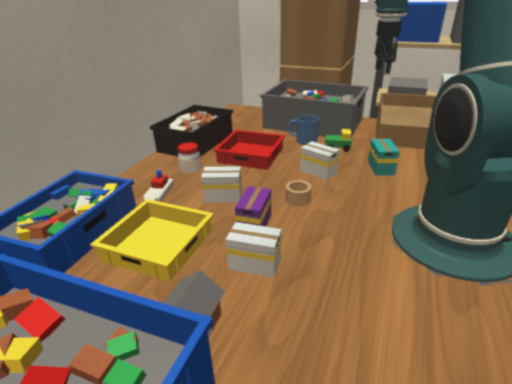

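The scene picture shows white cartons at about (274,106), (290,190) and (167,218). Purple and turquoise decoys are at (266,145) and (90,210), the red tray at (240,290) and the yellow tray at (347,140). Next I measure the carton tops with depth.

```bash
cat > h.py <<'E'
import numpy as np, cv2
def cloud(c, T=None):
    K=c["K"]; z=c["range_z"].astype(float); v,u=np.mgrid[:z.shape[0],:z.shape[1]]
    P=np.stack([(u-K[0,2])/K[0,0]*z,(v-K[1,2])/K[1,1]*z,z],-1)
    if T is None: T=np.linalg.inv(c["camera_from_world"])
    W=P@T[:3,:3].T+T[:3,3]; W[z<=0]=np.nan; return W
def blobs(mask,W,amin=60):
    n,l,st,_=cv2.connectedComponentsWithStats(mask.astype(np.uint8))
    for i in range(1,n):
        if st[i,4]<amin: continue
        p=W[l==i]; r=cv2.minAreaRect(p[:,:2].astype(np.float32))
        yield i,l==i,p,r
E
python3 - <<'E'
import pickle; from h import *
d=pickle.load(open("d0.pkl","rb"))
for n in("scene","side"):
    c=d[n]; W=cloud(c); x,y,z=np.moveaxis(W,-1,0)
    reg=(np.hypot(x,y)<1050)&(np.hypot(x,y)>200)
    print(n,"table z",np.nanmedian(z[reg&(abs(z)<12)]))
    for nm,lo,hi in(("top",72,88),("mid",35,70),("rim",42,57)):
        m=reg&(z>lo)&(z<hi)
        if nm=="rim":
            f=cv2.cvtColor(c["frame"],cv2.COLOR_RGB2HSV); 
            m&=(f[...,1]>180)&((f[...,0]<6)|(f[...,0]>174)|((f[...,0]>22)&(f[...,0]<34)))
        for i,b,p,r in blobs(m,W):
            vv,uu=np.where(b)
            print(nm,"px",int(uu.mean()),int(vv.mean()),len(p),"c",np.round(r[0]),"sz",np.round(r[1]),"ang",round(r[2],1),"zmed",round(np.median(p[:,2])),c["frame"][b].mean(0).astype(int))
E
```

```text
scene table z -0.19723732049192222
top px 360 61 469 c [526. 521.] sz [358.  10.] ang 1.7 zmed 80 [ 8 29 61]
top px 318 68 274 c [440. 427.] sz [59. 96.] ang 4.1 zmed 79 [91 85 79]
top px 274 100 595 c [400. 240.] sz [103.  65.] ang 5.4 zmed 79 [162 157 150]
top px 454 127 337 c [886. 414.] sz [102. 210.] ang 55.9 zmed 81 [ 9 35 75]
top px 265 137 690 c [455. 110.] sz [ 62. 104.] ang 6.7 zmed 80 [113  55 113]
top px 427 154 2142 c [849. 294.] sz [146. 234.] ang 2.3 zmed 81 [ 93 112  67]
top px 453 186 267 c [931. 241.] sz [ 40. 124.] ang 0.4 zmed 80 [ 22  64 128]
top px 290 185 850 c [590.  16.] sz [101.  63.] ang 20.9 zmed 80 [167 162 156]
top px 417 197 212 c [869. 156.] sz [192.  10.] ang 4.3 zmed 83 [14 40 81]
top px 85 205 921 c [ 194. -314.] sz [ 64. 102.] ang 19.9 zmed 79 [ 35 131 113]
top px 165 213 934 c [ 375. -223.] sz [ 60. 102.] ang 70.4 zmed 80 [168 163 157]
top px 330 260 559 c [ 771. -104.] sz [60. 60.] ang 66.7 zmed 80 [194  30  17]
top px 6 269 414 c [ 176. -526.] sz [45. 87.] ang 53.0 zmed 84 [131 100  63]
top px 17 292 243 c [ 235. -556.] sz [  5. 113.] ang 5.6 zm
[... 5175 characters left out ...]
01]
mid px 253 215 412 c [430. 121.] sz [118.  52.] ang 65.7 zmed 54 [112  86  65]
mid px 152 232 1930 c [630. 261.] sz [195. 195.] ang 0.7 zmed 49 [188 166  49]
mid px 253 253 722 c [383. 260.] sz [117.  54.] ang 36.0 zmed 53 [140 124  83]
mid px 173 291 107 c [474. 415.] sz [15. 64.] ang 2.2 zmed 64 [115 109 102]
mid px 212 301 380 c [401. 412.] sz [17. 67.] ang 2.2 zmed 64 [105 100  96]
mid px 209 376 123 c [344. 529.] sz [ 1. 28.] ang 2.7 zmed 58 [29 45 77]
rim px 249 143 506 c [ 624. -264.] sz [194. 199.] ang 2.7 zmed 49 [156  40  32]
rim px 158 179 62 c [772.  54.] sz [32. 44.] ang 10.2 zmed 44 [189  49  38]
rim px 152 234 1471 c [630. 262.] sz [194. 193.] ang 0.8 zmed 50 [200 180  52]
```

```bash
cat > go.py <<'E'
import sys, numpy as np
from scipy.spatial.transform import Rotation as R
from rig import env
x,y,z,yaw=map(float,sys.argv[1:5]); s=env.read_state()
Rc=R.from_rotvec(s["eef_rot"]); a=np.radians(yaw)
Rt=R.from_matrix(np.array([[np.cos(a),np.sin(a),0],[np.sin(a),-np.cos(a),0],[0,0,-1]]).T)
d=Rc.inv().apply(np.array([x,y,z])-s["ee_pos"])/40
r=(Rc.inv()*Rt).as_rotvec()
print("t",round(s["time"],2),"row",np.round(d,2).tolist(),np.round(r,3).tolist(),"rows>=",round(max(np.linalg.norm(d)*40/41.7,np.linalg.norm(r)/.125),1),"ft",np.round(s["ft_force"],2),"w",round(s["width"],3),"grip",round(s["grip_force"],1),"pos",np.round(s["ee_pos"],1))
E
python3 go.py 374 -223 200 -19.6
```

```text
t 0.15 row [6.35, -6.77, 2.59] [-0.001, 0.0, 0.753] rows>= 9.2 ft [ 0.77 -0.18 -0.48] w 0.999 grip 0.0 pos [ 249.5 -572.8  303.4]
```

Emit:
{"method": "apply_moves", "body": {
  "moves": [
    [6.35, -6.77, 1.2, 0, 0, 0.753, 1],
    [6.35, -6.77, 1.2, 0, 0, 0.753, 1],
    [6.35, -6.77, 1.2, 0, 0, 0.753, 1],
    [6.35, -6.77, 1.2, 0, 0, 0.753, 1],
    [6.35, -6.77, 1.2, 0, 0, 0.753, 1],
    [6.35, -6.77, 2.59, 0, 0, 0.753, 1],
    [6.35, -6.77, 2.59, 0, 0, 0.753, 1],
    [6.35, -6.77, 2.59, 0, 0, 0.753, 1],
    [6.35, -6.77, 2.59, 0, 0, 0.753, 1],
    [6.35, -6.77, 2.59, 0, 0, 0.753, 1],
    [6.35, -6.77, 2.59, 0, 0, 0.753, 1],
    [6.35, -6.77, 2.59, 0, 0, 0.753, 1]
  ]
}}

```text
time: 1.15
ee_pos: [374.5, -222.1, 199.8]
eef_rot: [-3.096, 0.53, 0.002]
ft_force: [0.3, -0.8, -0.3]
width: 1.003
grip_force: 0.0
```

```bash
python3 go.py 374 -223 100 -19.6
```

```text
t 1.15 row [-0.0, 0.03, 2.5] [-0.0, 0.001, 0.003] rows>= 2.4 ft [ 0.31 -0.83 -0.3 ] w 1.003 grip 0.0 pos [ 374.5 -222.1  199.8]
```

Emit:
{"method": "apply_moves", "body": {
  "moves": [
    [0, 0.03, 0.8, 0, 0, 0, 1],
    [0, 0.03, 1.6, 0, 0, 0, 1],
    [0, 0.03, 2.2, 0, 0, 0, 1],
    [0, 0.03, 2.5, 0, 0, 0, 1],
    [0, 0.03, 2.5, 0, 0, 0, 1],
    [0, 0.03, 2.5, 0, 0, 0, 0],
    [0, 0.03, 2.5, 0, 0, 0, 0],
    [0, 0.03, 2.5, 0, 0, 0, 0],
    [0, 0.03, 2.5, 0, 0, 0, 0],
    [0, 0.03, 2.5, 0, 0, 0, 0],
    [0, 0.03, 2.5, 0, 0, 0, 0],
    [0, 0.03, 2.5, 0, 0, 0, 0]
  ],
  "force": 70
}}

```text
time: 2.15
ee_pos: [374.3, -225.1, 101.6]
eef_rot: [3.095, -0.536, 0.003]
ft_force: [-2.3, -0.2, 7.9]
width: 0.695
grip_force: 75.6
```

Emit:
{"method": "apply_moves", "body": {
  "moves": [
    [0, 0, -0.2, 0, 0, 0, 0],
    [0, 0, -0.6, 0, 0, 0, 0],
    [0, 0, -1, 0, 0, 0, 0],
    [0, 0, -1, 0, 0, 0, 0],
    [0, 0, -1, 0, 0, 0, 0],
    [0, 0, -1, 0, 0, 0, 0],
    [0, 0, -1, 0, 0, 0, 0],
    [0, 0, -1, 0, 0, 0, 0],
    [0, 0, -1, 0, 0, 0, 0],
    [0, 0, -1, 0, 0, 0, 0]
  ]
}}

```text
time: 2.98
ee_pos: [373.8, -224.3, 139.9]
eef_rot: [-3.095, 0.535, 0.001]
ft_force: [-0.3, 0.2, -1.6]
width: 0.692
grip_force: 75.5
```

```bash
python3 go.py 625 -265 210 0; python3 go.py 632 261 210 0; python3 go.py 374 -223 102 -19.6
```

```text
t 2.98 row [6.26, -1.15, -1.76] [-0.0, 0.001, -0.342] rows>= 6.3 ft [-0.29  0.21 -1.65] w 0.692 grip 75.5 pos [ 373.8 -224.3  139.9]
t 2.98 row [2.01, -13.6, -1.75] [-0.0, 0.001, -0.342] rows>= 13.3 ft [-0.29  0.21 -1.65] w 0.692 grip 75.5 pos [ 373.8 -224.3  139.9]
t 2.98 row [-0.0, -0.03, 0.95] [-0.0, 0.001, -0.0] rows>= 0.9 ft [-0.29  0.21 -1.65] w 0.692 grip 75.5 pos [ 373.8 -224.3  139.9]
```

Emit:
{"method": "apply_moves", "body": {
  "moves": [
    [0, 0, -0.8, 0, 0, 0, 0],
    [0, 0, -1.75, 0, 0, 0, 0],
    [0.2, -1.4, -1.75, 0, 0, -0.05, 0],
    [0.4, -2.7, -1.75, 0, 0, -0.1, 0],
    [0.55, -3.7, -1.75, 0, 0, -0.1, 0],
    [0.55, -3.7, -1.75, 0, 0, -0.1, 0],
    [0.55, -3.7, -1.75, 0, 0, -0.1, 0],
    [0.55, -3.7, -1.75, 0, 0, -0.1, 0],
    [0.55, -3.7, -1.75, 0, 0, -0.1, 0],
    [0.55, -3.7, -1.75, 0, 0, -0.1, 0]
  ]
}}

```text
time: 3.82
ee_pos: [443.8, -93.2, 210.1]
eef_rot: [3.118, -0.382, -0.001]
ft_force: [0.3, 0.0, -1.2]
width: 0.696
grip_force: 77.1
```

```bash
python3 -c "
from rig import env,read_camera
import cv2
for i in range(4): print(env.read_state()['ft_force']); c=read_camera('side')
cv2.imwrite('pics/s1.png',c['frame'][...,::-1])"; python3 go.py 632 261 210 0
```

```text
[ 0.31390419  0.0487453  -1.23446033]
[-0.11325579 -0.4681905  -1.11594036]
[-0.36728674  0.1266234  -0.89591506]
[ 0.55222415 -0.19653439 -0.61581868]
t 4.02 row [2.43, -9.72, 0.01] [0.0, 0.0, -0.243] rows>= 9.6 ft [ 0.34  0.48 -1.88] w 0.694 grip 77.1 pos [444.1 -93.  210.3]
```

Carton C is the light one (about 1.2 N), so it goes to the yellow tray.

Emit:
{"method": "apply_moves", "body": {
  "moves": [
    [0.2, -0.9, 0, 0, 0, -0.02, 0],
    [0.4, -1.8, 0, 0, 0, -0.05, 0],
    [0.7, -2.7, 0, 0, 0, -0.07, 0],
    [0.95, -3.7, 0, 0, 0, -0.1, 0],
    [1.2, -4.7, 0, 0, 0, -0.12, 0],
    [1.4, -5.7, 0, 0, 0, -0.14, 0],
    [1.7, -6.7, 0, 0, 0, -0.17, 0],
    [1.9, -7.7, 0, 0, 0, -0.2, 0],
    [2.2, -8.7, 0, 0, 0, -0.22, 0],
    [2.35, -9.4, 0, 0, 0, -0.243, 0],
    [2.43, -9.72, 0, 0, 0, -0.243, 0],
    [2.43, -9.72, 0, 0, 0, -0.243, 0]
  ]
}}

```text
time: 5.02
ee_pos: [632.1, 265.0, 209.6]
eef_rot: [-3.14, -0.006, 0.001]
ft_force: [0.3, 0.4, -1.7]
width: 0.692
grip_force: 77.8
```

```bash
python3 go.py 632 261 109 0
```

```text
t 5.02 row [-0.0, 0.1, 2.51] [-0.002, 0.001, 0.004] rows>= 2.4 ft [ 0.27  0.41 -1.66] w 0.692 grip 77.8 pos [632.1 265.  209.6]
```

Emit:
{"method": "apply_moves", "body": {
  "moves": [
    [0, 0.1, 0.4, 0, 0, 0, 0],
    [0, 0.1, 0.9, 0, 0, 0, 0],
    [0, 0.1, 1.4, 0, 0, 0, 0],
    [0, 0.1, 1.8, 0, 0, 0, 0],
    [0, 0.1, 2.1, 0, 0, 0, 0],
    [0, 0.1, 2.3, 0, 0, 0, 0],
    [0, 0.1, 2.4, 0, 0, 0, 0],
    [0, 0.1, 2.45, 0, 0, 0, 0],
    [0, 0.1, 2.5, 0, 0, 0, 0],
    [0, 0.1, 2.53, 0, 0, 0, 0],
    [0, 0.1, 2.55, 0, 0, 0, 0],
    [0, 0.1, 2.55, 0, 0, 0, 0]
  ]
}}

```text
time: 6.02
ee_pos: [632.0, 257.8, 108.6]
eef_rot: [-3.141, -0.001, -0.001]
ft_force: [0.5, -0.1, -1.9]
width: 0.694
grip_force: 77.8
```

```bash
python3 go.py 632 261 106.5 0
```

```text
t 6.02 row [-0.0, -0.08, 0.05] [-0.0, -0.0, 0.001] rows>= 0.1 ft [ 0.47 -0.12 -1.87] w 0.694 grip 77.8 pos [632.  257.8 108.6]
```

Emit:
{"method": "apply_moves", "body": {
  "moves": [
    [0, 0, 0.02, 0, 0, 0, 0],
    [0, 0, 0.04, 0, 0, 0, 0],
    [0, 0, 0.05, 0, 0, 0, 0],
    [0, 0, 0.05, 0, 0, 0, 0]
  ]
}}

```text
time: 6.35
ee_pos: [632.0, 257.9, 106.8]
eef_rot: [-3.141, -0.001, -0.0]
ft_force: [-2.4, -1.4, 5.3]
width: 0.696
grip_force: 78.4
```

Emit:
{"method": "apply_moves", "body": {
  "moves": [
    [0, 0, 0, 0, 0, 0, 0.8],
    [0, 0, 0, 0, 0, 0, 1],
    [0, 0, 0, 0, 0, 0, 1],
    [0, 0, 0, 0, 0, 0, 1],
    [0, 0, 0, 0, 0, 0, 1],
    [0, 0, -0.8, 0, 0, 0, 1],
    [0, 0, -1.6, 0, 0, 0, 1],
    [0, 0, -2.5, 0, 0, 0, 1],
    [0, 0, -2.5, 0, 0, 0, 1]
  ]
}}

```text
time: 7.1
ee_pos: [634.0, 259.0, 213.5]
eef_rot: [-3.138, -0.001, -0.013]
ft_force: [0.1, 1.1, 1.3]
width: 1.001
grip_force: 0.0
```

```bash
python3 go.py 399 240 205 5.4;  python3 go.py 589 16.5 205 20.6; python3 - <<'E'
from rig import read_camera; from h import *
c=read_camera("scene"); W=cloud(c); x,y,z=np.moveaxis(W,-1,0)
for i,b,p,r in blobs((z>72)&(z<95)&(x>300)&(x<720)&(y>-350)&(y<360),W): print(r,np.median(p[:,2]),c["frame"][b].mean(0))
E
```

```text
t 7.1 row [-5.88, 0.47, 0.16] [-0.003, -0.008, -0.094] rows>= 5.7 ft [0.08 1.09 1.33] w 1.001 grip 0.0 pos [634.  259.  213.5]
t 7.1 row [-1.13, 6.06, 0.18] [-0.002, -0.009, -0.359] rows>= 5.9 ft [0.08 1.09 1.33] w 1.001 grip 0.0 pos [634.  259.  213.5]
((400.3142395019531, 239.72328186035156), (101.96395874023438, 64.09419250488281), 6.674452304840088) 79.73096960441615 [166.66722973 161.64358108 154.42905405]
((632.7838134765625, 257.3880615234375), (99.96228790283203, 64.10155487060547), 0.16419732570648193) 84.64518051198957 [160.74891775 156.02597403 147.23088023]
((454.65203857421875, 111.38311767578125), (61.3388786315918, 106.09507751464844), 6.078800201416016) 79.5447705721291 [115.49855908  57.19740634 115.41210375]
((590.1917724609375, 16.267154693603516), (100.36579895019531, 62.47456741333008), 20.370136260986328) 79.67522706414326 [170.6713615  165.61384977 159.52112676]
```

The light carton stands in the yellow tray. Next I weigh the middle carton.

Emit:
{"method": "apply_moves", "body": {
  "moves": [
    [-0.2, 1.0, 0, 0, 0, -0.08, 1],
    [-0.4, 2.0, 0, 0, 0, -0.15, 1],
    [-0.6, 3.0, 0, 0, 0, -0.2, 1],
    [-0.8, 4.0, 0, 0, 0, -0.27, 1],
    [-1.0, 5.0, 0.1, 0, 0, -0.33, 1],
    [-1.13, 5.8, 0.18, 0, 0, -0.359, 1],
    [-1.13, 6.06, 0.18, 0, 0, -0.359, 1],
    [-1.13, 6.06, 0.18, 0, 0, -0.359, 1],
    [-1.13, 6.06, 0.18, 0, 0, -0.359, 1],
    [-1.13, 6.06, 0.18, 0, 0, -0.359, 1]
  ]
}}

```text
time: 7.98
ee_pos: [587.0, 16.8, 198.9]
eef_rot: [-3.09, -0.564, -0.0]
ft_force: [0.7, 0.6, 0.4]
width: 1.002
grip_force: 0.0
```

```bash
python3 go.py 589.5 16.5 100 20.6
```

```text
t 7.98 row [0.06, 0.03, 2.47] [-0.001, -0.0, 0.001] rows>= 2.4 ft [0.71 0.6  0.39] w 1.002 grip 0.0 pos [587.   16.8 198.9]
```

Emit:
{"method": "apply_moves", "body": {
  "moves": [
    [0.06, 0.03, 0.8, 0, 0, 0, 1],
    [0.06, 0.03, 1.6, 0, 0, 0, 1],
    [0.06, 0.03, 2.2, 0, 0, 0, 1],
    [0.06, 0.03, 2.47, 0, 0, 0, 1],
    [0.06, 0.03, 2.47, 0, 0, 0, 1],
    [0.06, 0.03, 2.47, 0, 0, 0, 0],
    [0.06, 0.03, 2.47, 0, 0, 0, 0],
    [0.06, 0.03, 2.47, 0, 0, 0, 0],
    [0.06, 0.03, 2.47, 0, 0, 0, 0],
    [0.06, 0.03, 2.47, 0, 0, 0, 0],
    [0.06, 0.03, 2.47, 0, 0, 0, 0],
    [0.06, 0.03, 2.47, 0, 0, 0, 0]
  ],
  "force": 70
}}

```text
time: 8.98
ee_pos: [590.5, 15.7, 102.2]
eef_rot: [-3.091, -0.563, -0.004]
ft_force: [-1.2, 1.6, 7.2]
width: 0.696
grip_force: 78.0
```

Emit:
{"method": "apply_moves", "body": {
  "moves": [
    [0, 0, -0.2, 0, 0, 0, 0],
    [0, 0, -0.6, 0, 0, 0, 0],
    [0, 0, -1, 0, 0, 0, 0],
    [0, 0, -1, 0, 0, 0, 0],
    [0, 0, -1, 0, 0, 0, 0],
    [0, 0, -1, 0, 0, 0, 0],
    [0, 0, -1, 0, 0, 0, 0],
    [0, 0, -1, 0, 0, 0, 0],
    [0, 0, -1, 0, 0, 0, 0],
    [0, 0, -1, 0, 0, 0, 0]
  ]
}}

```text
time: 9.82
ee_pos: [589.4, 15.1, 139.8]
eef_rot: [-3.091, -0.562, 0.001]
ft_force: [0.8, 0.1, -7.9]
width: 0.695
grip_force: 77.7
```

```bash
python3 -c "
from rig import env,read_camera
for i in range(5): print(env.read_state()['ft_force']); c=read_camera('side')
"; python3 go.py 625 -265 215 0; python3 go.py 589.5 16.5 102 20.6
```

```text
[ 0.81710154  0.1384079  -7.87559127]
[ 0.64520775  0.12381008 -6.68013961]
[-0.3831906  -0.17541599 -7.61102686]
[ 0.03153114 -0.36729161 -7.44544789]
[ 0.17746754  0.37834491 -7.08611395]
t 10.07 row [-1.64, 6.86, -1.87] [-0.0, 0.0, 0.36] rows>= 7.0 ft [-0.8   0.22 -7.23] w 0.695 grip 77.7 pos [589.6  15.1 140.2]
t 10.07 row [0.01, -0.03, 0.96] [-0.0, 0.0, 0.0] rows>= 0.9 ft [-0.8   0.22 -7.23] w 0.695 grip 77.7 pos [589.6  15.1 140.2]
```

This one is the heavy carton (about 7.4 N), so it goes to red and the third stays untouched.

Emit:
{"method": "apply_moves", "body": {
  "moves": [
    [0, 0, -0.8, 0, 0, 0, 0],
    [0, 0.3, -1.6, 0, 0, 0.03, 0],
    [-0.2, 1.0, -1.87, 0, 0, 0.06, 0],
    [-0.4, 1.9, -1.87, 0, 0, 0.1, 0],
    [-0.65, 2.8, -1.87, 0, 0, 0.15, 0],
    [-0.9, 3.7, -1.87, 0, 0, 0.2, 0],
    [-1.1, 4.6, -1.87, 0, 0, 0.25, 0],
    [-1.3, 5.5, -1.87, 0, 0, 0.3, 0],
    [-1.5, 6.2, -1.87, 0, 0, 0.33, 0],
    [-1.6, 6.7, -1.87, 0, 0, 0.36, 0],
    [-1.64, 6.86, -1.87, 0, 0, 0.36, 0],
    [-1.64, 6.86, -1.87, 0, 0, 0.36, 0]
  ]
}}

```text
time: 11.07
ee_pos: [624.3, -267.2, 214.6]
eef_rot: [3.141, -0.005, -0.001]
ft_force: [0.2, 0.2, -6.5]
width: 0.689
grip_force: 85.2
```

```bash
python3 go.py 625 -265 109 0
```

```text
t 11.07 row [0.02, -0.06, 2.64] [0.001, 0.001, -0.003] rows>= 2.5 ft [ 0.24  0.19 -6.53] w 0.689 grip 85.2 pos [ 624.3 -267.2  214.6]
```

Emit:
{"method": "apply_moves", "body": {
  "moves": [
    [0, 0, 0.4, 0, 0, 0, 0],
    [0, 0, 0.9, 0, 0, 0, 0],
    [0, 0, 1.4, 0, 0, 0, 0],
    [0, 0, 1.8, 0, 0, 0, 0],
    [0, 0, 2.1, 0, 0, 0, 0],
    [0, 0, 2.35, 0, 0, 0, 0],
    [0, 0, 2.5, 0, 0, 0, 0],
    [0, 0, 2.56, 0, 0, 0, 0],
    [0, 0, 2.6, 0, 0, 0, 0],
    [0, 0, 2.62, 0, 0, 0, 0],
    [0, 0, 2.64, 0, 0, 0, 0],
    [0, 0, 2.64, 0, 0, 0, 0]
  ]
}}

```text
time: 12.07
ee_pos: [625.0, -265.0, 109.9]
eef_rot: [3.141, -0.0, 0.001]
ft_force: [-0.1, -0.3, -7.3]
width: 0.689
grip_force: 85.3
```

Emit:
{"method": "apply_moves", "body": {
  "moves": [
    [0, 0, 0.02, 0, 0, 0, 0],
    [0, 0, 0.04, 0, 0, 0, 0],
    [0, 0, 0.06, 0, 0, 0, 0],
    [0, 0, 0.06, 0, 0, 0, 0]
  ]
}}

```text
time: 12.4
ee_pos: [624.9, -264.9, 107.3]
eef_rot: [3.141, -0.0, 0.0]
ft_force: [-0.8, -0.5, -3.6]
width: 0.691
grip_force: 85.6
```

Contact has begun. I lower 0.6 mm more, then release and retreat.

Emit:
{"method": "apply_moves", "body": {
  "moves": [
    [0, 0, 0.015, 0, 0, 0, 0],
    [0, 0, 0.015, 0, 0, 0, 0],
    [0, 0, 0.015, 0, 0, 0, 0.8],
    [0, 0, 0.015, 0, 0, 0, 1],
    [0, 0, 0.015, 0, 0, 0, 1],
    [0, 0, 0.015, 0, 0, 0, 1],
    [0, 0, 0.015, 0, 0, 0, 1],
    [0, 0, -0.8, 0, 0, 0, 1],
    [0, 0, -1.6, 0, 0, 0, 1],
    [0, 0, -2.5, 0, 0, 0, 1],
    [0, 0, -3.5, 0, 0, 0, 1],
    [0, 0, -3.5, 0, 0, 0, 1]
  ]
}}

```text
time: 13.4
ee_pos: [627.2, -265.6, 255.4]
eef_rot: [3.138, -0.001, 0.015]
ft_force: [0.7, -1.1, 0.5]
width: 1.003
grip_force: 0.0
```

```bash
python3 - <<'E'
from rig import read_camera,env; from h import *
print(env.read_state()["time"])
for n in("scene","side"):
  c=read_camera(n); W=cloud(c); x,y,z=np.moveaxis(W,-1,0)
  for i,b,p,r in blobs((z>72)&(z<95)&(x>300)&(x<720)&(y>-350)&(y<360),W): print(np.round(r[0]),np.round(r[1]),round(r[2],1),np.median(p[:,2]).round(1),p[:,2].std().round(1))
  cv2.imwrite(f"pics/end_{n}.png",c["frame"][...,::-1])
E
```

```text
13.4
[400. 240.] [101.  65.] 5.5 79.5 2.1
[633. 258.] [101.  65.] 0.7 84.5 3.1
[455. 112.] [ 61. 100.] 7.8 79.7 1.7
[ 638. -264.] [75. 61.] 0.1 84.8 2.4
[ 622. -263.] [101.  66.] 0.3 84.4 4.1
[453. 111.] [ 61. 104.] 5.5 80.1 1.9
[630. 259.] [104.  62.] 0.3 84.9 3.6
[398. 240.] [101.  62.] 6.6 80.2 2.0
```

View pics/end_side.png

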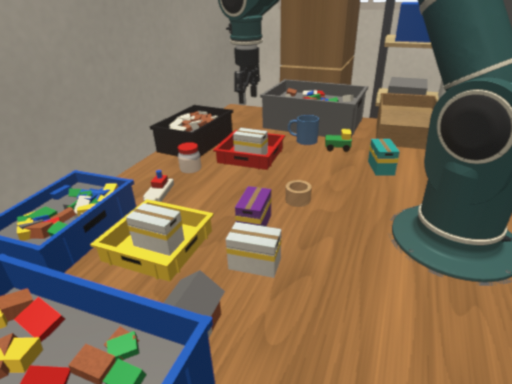

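The side picture shows one carton upright in the red tray at (250,140) and one in the yellow tray at (155,228). The third is untouched at (253,248), and the bystanders are where they were.

```bash
python3 -c "
from rig import ticket
print(ticket.hand_in())"
```

```text
the job is handed in; nothing more can be done
None
```

The job is handed in: the full carton (about 7.4 N when lifted) stands in the red tray and the nearly empty one (about 1.2 N) in the yellow tray; the third, half full by elimination and never lifted, stands where it started; no verdict came back.

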